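Wind down the dish stand's jack leg

TASK

The dish stand's jack leg was wound up to wipe the sill. Bring the steel bearing plate so that its square end lies centred under the leg, let go of it, and turn the crank clockwise (seen from above) until the rubber foot comes down on the plate and you feel the crank load rise to about one and a half times its free-running load, then stop and let go: the leg must bear firmly on the plate without being forced. Leave the bowl, the cup and the soap bottle where they are.

Things in the scene. Friction and masses are not known exactly. Their poses are not given: they have to be found in the camera images.
- stand: Fixed wire dish stand. Origin on the sill straight under the jack leg's vertical axis. The rack runs 140 to 500 mm along its -y, deck 82 mm high. Leg: tube 40 mm across from 78 mm up, gear case 56 mm square with top at 142 mm, crank above. A rod with a round rubber foot (44 mm across) hangs from the tube, 24 to 41 mm clear of the bearing plate's top at the start, not measured.
- leg (a point): Point on the sill straight under the leg's axis, which is also the crank's axis (same as the stand's origin). The bearing plate's square belongs centred here. Clockwise from above lowers the foot 30 mm a turn; contact comes after 0.8 to 1.35 turns. The gear's friction holds the crank where it is left. Dinner plates stand at least 350 mm from this axis and reach up to 280 mm.
- knob_mid (a point): Middle of the crank's upright black knob: 24 mm across, 164 to 210 mm above the sill, spins freely, so fingers can keep their direction. Circle radius 55 mm; arm top at 160 mm. Turning freely takes a steady 7.5 N along the circle; once the foot bears, 1 N more per 0.1 rad. Right: 3 to 6 N over free (foot load 35 to 70 N); over 9 N forces it. Compare while turning slowly: a fast stop falsifies it.
- bearing_plate: Loose steel bearing plate (0.5 kg) flat on the sill: a square 80 x 80 mm, 10 mm thick, with a neck 30 mm wide and 8 mm thick towards its own -x that ends in an upright grip tab. Origin: centre of the square's underside; z up. It can be slid on the sill.
- tab (a point): Grip point of the bearing plate's upright tab, 150 mm along the plate's -x from the square's centre and 35 mm above its underside. The tab is 14 mm thick (along the plate's y), 30 mm long (along its x), and its top is 48 mm above the underside.
- bowl: Bystander: loose steel bowl, 124 mm across, 50 mm high, on the rack's deck. Origin: centre of its underside.
- cup: Bystander: loose plastic cup, 72 mm across, 95 mm high, on the sill beyond the leg. Origin: centre of its underside.
- soap: Bystander: loose soap bottle, 60 mm across, 170 mm high, on the sill. Origin: centre of its underside.
There are look-alikes about, which are no part of the job. Leave any orange or purple look-alike of the bearing_plate alone.

How it is judged (in metres and radians):
On the way, in this order (a step that is already met when the one before it is completed fails the run):
1. the bearing plate lies flat under the leg, centred within 15 mm, and is let go, the foot still clear of it (horizontal distance between bearing_plate and leg below 0.015 m and angle between bearing_plate's own z axis and vertical below 0.03 rad and contact force between the fingers and bearing_plate below 0.2 N and contact force between stand and bearing_plate below 1 N), for 0.2 s.
2. the foot bears on the plate with 25 to 85 N (horizontal distance between bearing_plate and leg below 0.015 m and contact force between stand and bearing_plate between 25 and 85 N), for 0.3 s.
At the end, for the whole second after the job is handed in: The bearing plate lies flat and still with its square centred within 15 mm under the leg, and the foot bears on it with 25 to 85 N (all of step 2 and angle between bearing_plate's own z axis and vertical below 0.03 rad and linear speed of bearing_plate below 0.01 m/s); the robot touches nothing.
It fails at once if the leg is forced: the foot presses on the plate with more than 105 N (contact force between stand and bearing_plate above 105 N).
It fails at once if the bowl, the cup or the soap bottle is moved by more than 20 mm (distance of any of bowl, cup, soap from where it was at the start of the episode above 0.02 m).
It also fails if it takes over 72 s, if anything falls off the work surface, if the arm or the gripper's body presses on something with over 40 N, if the wrist force passes 120 N, or if a joint passes its speed limit or range.

ROBOT

A 6-joint arm with a two-finger parallel gripper is mounted at the origin on the work surface. World frame = base frame: x ahead of the robot, y to its left, z up, the work surface at z = 0. Lengths are in mm, angles in rad, forces in N, time in s.
With the tool pointing down it reaches from about 275 to 1000 mm from the base axis. Payload 8.4 kg.
Tool frame: the origin (TCP) lies midway between the tips of the shut fingers; the grasp point (between the pads) lies 19 mm behind it; z points along the fingers, y is the line along which they close (so a half turn about z gives the same grasp; the last joint's range is limited). The gripper opens to 85 mm and grips with 20 to 120 N. Pads are 22 mm wide; open, the fingers measure 114 mm over their backs; the gripper's body (76 mm by 85 mm) begins 54 mm behind the grasp point. The pads swing forward as they close: fully open they stand 13 mm farther back than shut.
Start: joints at [1.302, 0.353, 1.633, -0, 1.155, -0.002], TCP at [164.777, 602.89, 231.281] pointing down, gripper open.
Joint ranges: [-2.63, 2.63], [-0.92, 2.1], [0.06, 2.66], [-1.3, 4.44], [0, 2.69], [-3.02, 3.02]. Speed limits (rad/s): [2.22, 2.22, 2.79, 3.14, 3.14, 3.14].

INTERFACE

Orientations are given as [roll, pitch, yaw] about the fixed x, y, z axes, in that order (R = Rz(yaw) Ry(pitch) Rx(roll)).
In Python, from rig import monitor, imaging, r gives the robot as it stands.
- The arm moves only by the tool drive_tool, never from a script. Its argument "plan" is a list of rows, each an object of numbers: "x", "y", "z": the shift along the tool's x, y, z in units of 50 mm (1.0 is 50 mm); "ax", "ay", "az": the turn, a rotation vector about the tool's x, y, z in units of 6 degrees (1.0 is 6 degrees); "hand": the finger opening in mm, from 0 to 85.4. In form: [{"x": .., "y": .., "z": .., "ax": .., "ay": .., "az": .., "hand": ..}, ...]. A call has 1 to 8 rows; each row is the pose to reach, as a shift and turn from the pose commanded when the call began, along the tool's axes at that moment; what a row does not reach only later rows make up. A row lasts 1/10 s, in which the tool goes at most 50 mm and 8.59 degrees, less where a joint would pass 70% of its speed; a pose out of reach is approached as far as the arm can. A call with a gripper value outside its range is refused whole. The fingers move at their own pace and stop on an object; "grip_force" is the grip in N (left out, the last holds). Time passes only in rows, so rows that repeat a pose let the fingers close. It gives the time, the measured TCP pose, the force, the opening and the grip force at its end, in the units of the state.
- monitor.sense(): the state, without advancing time (a new reading comes with each control period).
- imaging.grab_frame(name): name is "scene" or "top" or "wrist"; returns the picture (400x640x3 uint8, red, green, blue); there is no depth.
- imaging.camera_info(name): a dict with "mtx" (3x3 intrinsics, pixels), "R" (3x3) and "t" (3): a world point X has camera coordinates R X + t. Camera axes: x right, y down, z forward; pixel columns grow to the right and rows downward; lengths in mm; the calibration is good to about 2 mm. The wrist camera is an equidistant fisheye: a pixel r from the principal point sees the ray r / f radians off the axis. A picture is of the moment at which its call begins: read the wrist's pose just before it. camera_info takes no time and is no camera call; for the wrist camera it gives the pose at the moment of the call.
- r.sign_off(): hands the job in; it is judged then, once.
The state is a dict: "clock": time; "qpos": joint angles; "qvel": joint speeds; "joint_efforts": joint torques, N m; "eef_pos": TCP position; "tcp_rot": TCP orientation; "contact_force": force on the tool from outside, world axes, zero at the start; "wrist_torque": the same for the moment, N m; "opening": opening from 0.0 (shut) to 1.0 (fully open); "grasp_force": force on a finger pad.
Only numpy, scipy, OpenCV 4.12 (cv2) and the standard library are available. Lean on these libraries where they do the work, as an engineer would, in place of code of your own. Each camera call takes 0.05 s, during which the arm holds its last target. There are 200 camera calls.

## Working session

There is one attempt and no reset: what is moved stays moved. The work goes in short steps, Python scripts to look and compute and a tool call to move; the robot and the scene stay as the last step left them, time stands still between calls to the robot, and variables do not carry over. Pictures are saved under pics/ and viewed, at most 10 in all, crops included, and the job is handed in when it is done.

Besides the shell and the picture viewer there is one more tool, called after "Request:" as name(argument=value, ...), one argument or row to a line, values as JSON. drive_tool: Moves the arm, as the interface text tells. Its arguments: {"type":"object","properties":{"plan":{"type":"array","items":{"type":"object","properties":{"x":{"type":"number"},"y":{"type":"number"},"z":{"type":"number"},"ax":{"type":"number"},"ay":{"type":"number"},"az":{"type":"number"},"hand":{"type":"number"}}}},"grip_force":{"type":"number"}},"required":["plan"]}

```bash
mkdir -p pics
python3 - <<'E'
from rig import monitor, imaging, r
import cv2,numpy as np
s=monitor.sense();print({k:np.round(v,3) for k,v in s.items()})
for n in ("scene","top"):
    f=imaging.grab_frame(n);cv2.imwrite(f"pics/{n}0.png",f[:,:,::-1])
    c=imaging.camera_info(n);print(n,np.round(c["mtx"],1).tolist(),np.round(c["R"],4).tolist(),np.round(c["t"],1).tolist())
E
```

```text
{'clock': np.float64(0.0), 'qpos': array([ 1.302,  0.354,  1.634, -0.   ,  1.155, -0.002]), 'qvel': array([ 0.001, -0.001,  0.002,  0.   , -0.001, -0.002]), 'joint_efforts': array([-3.0000e-03, -6.0524e+01, -3.4206e+01, -0.0000e+00,  9.0000e-03,
        0.0000e+00]), 'eef_pos': array([164.63 , 602.445, 230.557]), 'tcp_rot': array([-3.14 ,  0.   ,  2.875]), 'contact_force': array([-0.326,  0.081, -0.534]), 'wrist_torque': array([ 0.004, -0.013, -0.024]), 'grasp_force': np.float64(0.0), 'opening': np.float64(1.0)}
scene [[498.0, 0.0, 320.6], [0.0, 498.0, 208.8], [0.0, 0.0, 1.0]] [[-0.8967, 0.4425, 0.0139], [0.35, 0.7278, -0.5898], [-0.2711, -0.5239, -0.8075]] [453.1, -109.7, 1730.7]
top [[520.4, 0.0, 317.1], [0.0, 520.4, 201.8], [0.0, 0.0, 1.0]] [[-0.0091, -0.9999, -0.0107], [-0.9828, 0.011, -0.1843], [0.1844, 0.0088, -0.9828]] [24.8, 506.7, 1546.6]
```

View pics/scene0.png

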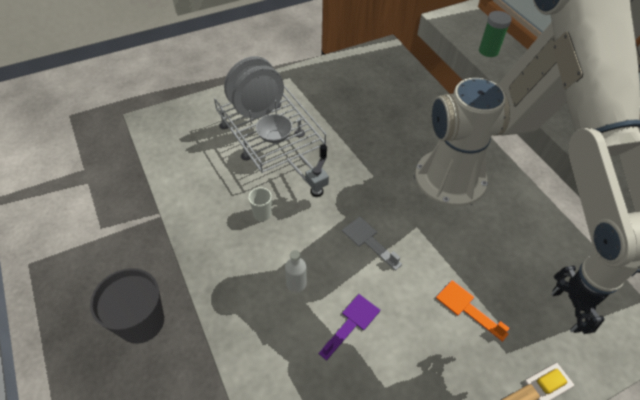

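View pics/top0.png

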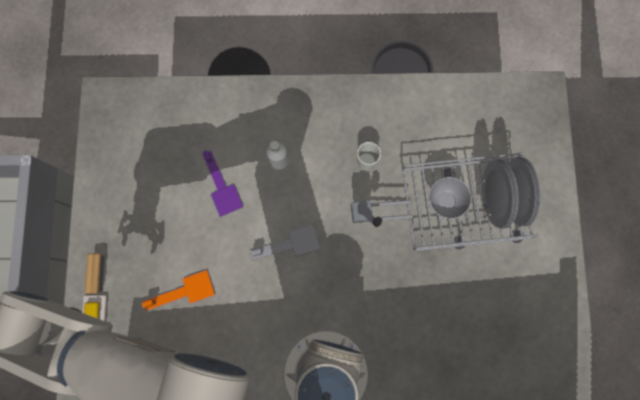

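Candidates for the bearing plate (scene / top pixels): grey steel (360,231)/(303,240), orange (455,297)/(198,287) and purple (361,311)/(227,200). The steel one fits the description. I'll check it in a close crop together with the leg.

```bash
cat > h.py <<'E'
import numpy as np,cv2
from rig import monitor, imaging, r
def ray(n,p):
    c=imaging.camera_info(n);R=np.array(c["R"]);t=np.array(c["t"])
    d=R.T@np.linalg.solve(np.array(c["mtx"]),[p[0],p[1],1.]);return -R.T@t,d
def plane(n,p,z):
    o,d=ray(n,p);return o+d*(z-o[2])/d[2]
def tri(a,b):
    (o1,d1),(o2,d2)=ray("scene",a),ray("top",b)
    s=np.linalg.lstsq(np.c_[d1,-d2],o2-o1,rcond=None)[0];p,q=o1+s[0]*d1,o2+s[1]*d2
    return (p+q)/2,np.linalg.norm(p-q)
def proj(n,X):
    c=imaging.camera_info(n);v=np.array(c["mtx"])@(np.array(c["R"])@X+np.array(c["t"]));return v[:2]/v[2]
E
python3 - <<'E'
from h import *
a=cv2.imread("pics/scene0.png")[130:280,290:420];b=cv2.imread("pics/top0.png")[190:270,240:420]
cv2.imwrite("pics/c1.png",np.vstack([cv2.resize(cv2.resize(a,None,fx=4,fy=4,interpolation=2),(520,600))])[:600])
cv2.imwrite("pics/c2.png",cv2.resize(b,None,fx=4.4,fy=4.4,interpolation=2))
print(tri((323,148),(377,221)))
for z in(0,10):print(plane("scene",(360,231),z),plane("top",(303,240),z))
E
```

```text
(array([ 425.0032163 , -147.01255702,  200.21631507]), np.float64(5.34252016630853))
[394.0676901  58.9408671   0.       ] [395.33301452  65.19558735   0.        ]
[397.98689225  64.42319604  10.        ] [394.20328439  64.82608027  10.        ]
```

View pics/c1.png

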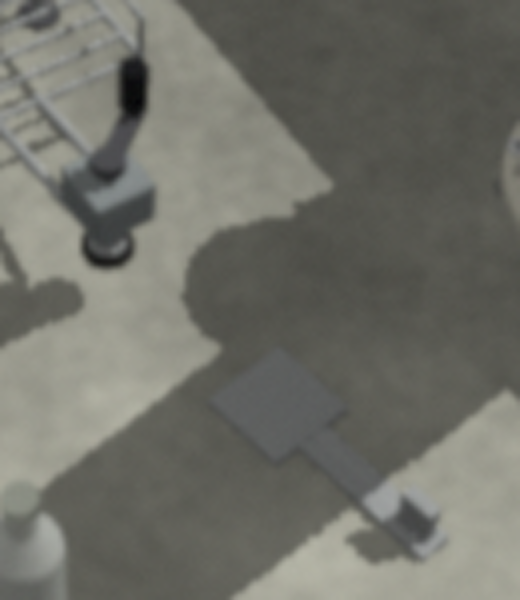

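View pics/c2.png

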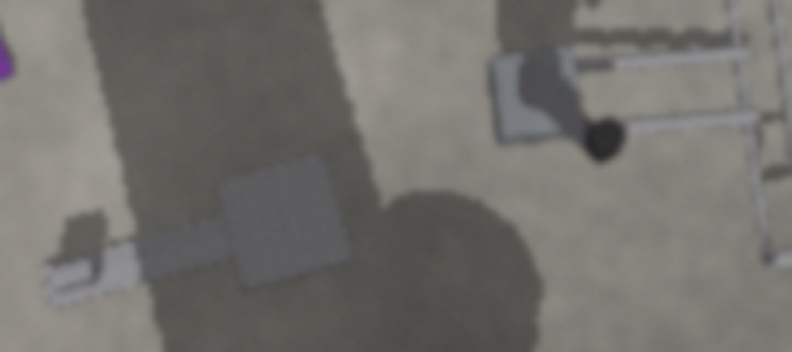

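The crop shows the steel plate, uncoloured, with its upright tab. The square's corners in the top view are about (313,225), (319.5,249), (296,255) and (290,232). The crank hub is near (362.5,207) and the knob near (377,221) in top.

Run:
```python
from h import *
T=lambda u,v:(240+u/4.4-.4,190+v/4.4-.4)
S=lambda u,v:(290+u/4-.4,130+v/4-.4)
P=np.array([plane("top",T(*p),10) for p in((322,153),(350,258),(245,287),(220,183))])
Q=np.array([plane("scene",S(*p),10) for p in((280,348),(347,410),(278,463),(210,402))])
print(P.round(1),P.mean(0));print(Q.round(1),Q.mean(0))
for A in(P,Q):
  print([np.linalg.norm(A[i]-A[i-1]).round(1) for i in range(4)])
# tab top centre z=48
print("tab",plane("top",T(72,278),0),plane("top",T(70,272),48),plane("scene",S(420,505),48))
e=P[0]-P[3];print("yaw top",np.arctan2(e[1],e[0]),np.arctan2(*(P[1]-P[2])[1::-1]))
print("knob",tri(S(133,65),T(604,138)))
print("hub",tri(S(107,160),T(540,75)))
print("case corner",tri(S(105,208),T(497,135)),plane("top",T(490,57),142),plane("top",T(497,138),142))
for p in((62,170),(105,208),(155,185),(112,150)):print("case sc",plane("scene",S(*p),142))
for z in(34,51):print("foot sc",plane("scene",S(107,250),z))
print("knob z",plane("top",T(604,138),210),plane("scene",S(133,62),210))
print("bystanders",tri((297,258),(276,147)),plane("top",(369,154),95),plane("top",(278,160),0))
```

```text
[[442.7  34.2  10. ]
 [368.2  15.1  10. ]
 [348.6  88.8  10. ]
 [422.1 106.3  10. ]] [395.39836663  61.10540238  10.        ]
[[372.   14.8  10. ]
 [353.2  90.6  10. ]
 [426.5 110.1  10. ]
 [447.6  36.7  10. ]] [399.83810777  63.06582262  10.        ]
[np.float64(75.0), np.float64(76.9), np.float64(76.2), np.float64(75.5)]
[np.float64(78.7), np.float64(78.1), np.float64(75.8), np.float64(76.4)]
tab [357.05182257 211.30520658   0.        ] [356.88467102 206.60725268  48.        ] [362.88340612 207.98002415  48.        ]
yaw top -1.292717150044505 -1.3113071829423935
knob (array([ 424.68023938, -146.4300965 ,  209.67608203]), np.float64(7.7917243037538135))
hub (array([ 469.50872639, -108.76864631,  162.59192251]), np.float64(1.0889321417967388))
case corner (array([455.74465219, -95.88901537, 103.4298418 ]), np.float64(38.5733602286581)) [485.88915026 -78.40807416 142.        ] [432.38020237 -81.81859715 142.        ]
case sc [ 497.30749212 -130.10871509  142.        ]
case sc [483.82455072 -81.37133883 142.        ]
case sc [438.88675995 -85.28590564 142.        ]
case sc [ 453.21219307 -131.74977985  142.        ]
foot sc [ 462.63617866 -119.64642496   34.        ]
foot sc [ 468.57218807 -107.73226341   51.        ]
knob z [ 421.53399752 -143.92880055  210.        ] [ 426.11655909 -151.94368313  210.        ]
bystanders (array([651.33019338, 139.40682404, 145.16727281]), np.float64(5.023594451960158)) [ 643.01564797 -138.62942414   95.        ] [653.55803581 144.29936843   0.        ]
```

```bash
cat >> h.py <<'E'
from scipy.spatial.transform import Rotation as Ro
def go(x,y,z,yaw):
    s=monitor.sense();R=Ro.from_euler("xyz",s["tcp_rot"])
    d=R.inv().apply(np.array([x,y,z])-s["eef_pos"])/50
    w=(R.inv()*Ro.from_euler("xyz",[np.pi,0,yaw])).as_rotvec(degrees=True)/6
    print("shift",d.round(3),"turn",w.round(2));return d,w
E
python3 -c "
from h import *
go(357,206.5,150,1.84)"
```

```text
shift [-5.799 -6.623  1.621] turn [-0.01  0.01  9.88]
```

Request:
drive_tool(
  plan=[
    {"x": -5.8,"y": -6.62,"z": 1.6,"az": 9.88,"hand": 85},
    {"x": -5.8,"y": -6.62,"z": 1.6,"az": 9.88,"hand": 85},
    {"x": -5.8,"y": -6.62,"z": 1.6,"az": 9.88,"hand": 85},
    {"x": -5.8,"y": -6.62,"z": 1.6,"az": 9.88,"hand": 85},
    {"x": -5.8,"y": -6.62,"z": 1.6,"az": 9.88,"hand": 85},
    {"x": -5.8,"y": -6.62,"z": 1.6,"az": 9.88,"hand": 85},
    {"x": -5.8,"y": -6.62,"z": 1.6,"az": 9.88,"hand": 85},
    {"x": -5.8,"y": -6.62,"z": 1.6,"az": 9.88,"hand": 85},
  ],
)

```text
invalid input
```

```bash
python3 -c "
from h import *
print(monitor.sense()['eef_pos'],monitor.sense()['tcp_rot'])
go(357,206.5,150,1.84)"
```

```text
[164.66522336 602.4771573  230.64213724] [-3.14035894e+00 -8.42610567e-06  2.87478805e+00]
shift [-5.799 -6.623  1.621] turn [-0.01  0.01  9.88]
```

Request:
drive_tool(
  plan=[
    {"x": -5.8,"y": -6.62,"z": 1.6,"ax": 0,"ay": 0,"az": 9.88,"hand": 85},
    {"x": -5.8,"y": -6.62,"z": 1.6,"ax": 0,"ay": 0,"az": 9.88,"hand": 85},
    {"x": -5.8,"y": -6.62,"z": 1.6,"ax": 0,"ay": 0,"az": 9.88,"hand": 85},
    {"x": -5.8,"y": -6.62,"z": 1.6,"ax": 0,"ay": 0,"az": 9.88,"hand": 85},
    {"x": -5.8,"y": -6.62,"z": 1.6,"ax": 0,"ay": 0,"az": 9.88,"hand": 85},
    {"x": -5.8,"y": -6.62,"z": 1.6,"ax": 0,"ay": 0,"az": 9.88,"hand": 85},
    {"x": -5.8,"y": -6.62,"z": 1.6,"ax": 0,"ay": 0,"az": 9.88,"hand": 85},
    {"x": -5.8,"y": -6.62,"z": 1.6,"ax": 0,"ay": 0,"az": 9.88,"hand": 85},
  ],
)

```text
clock: 0.9
eef_pos: [337.2, 247.2, 159.5]
tcp_rot: [3.141, -0.0, 1.836]
contact_force: [1.3, 0.3, -0.0]
opening: 0.997
grasp_force: 0.0
```

```bash
python3 -c "
from h import *
print(monitor.sense()['eef_pos'],monitor.sense()['tcp_rot'])
go(357,206.5,150,1.84)"
```

```text
[337.23790905 247.17522628 159.45993272] [ 3.14127387e+00 -6.75387654e-05  1.83579786e+00]
shift [-0.889  0.168  0.189] turn [ 0.   -0.   -0.04]
```

Request:
drive_tool(
  plan=[
    {"x": -0.88,"y": 0.16,"z": 0.18,"ax": 0,"ay": 0,"az": 0,"hand": 85},
    {"x": -0.88,"y": 0.16,"z": 0.18,"ax": 0,"ay": 0,"az": 0,"hand": 85},
    {"x": -0.88,"y": 0.16,"z": 0.18,"ax": 0,"ay": 0,"az": 0,"hand": 85},
    {"x": -0.88,"y": 0.16,"z": 0.18,"ax": 0,"ay": 0,"az": 0,"hand": 85},
  ],
)

```text
clock: 1.3
eef_pos: [356.2, 209.3, 150.9]
tcp_rot: [3.141, -0.0, 1.84]
contact_force: [-0.0, 0.6, -0.1]
opening: 0.995
grasp_force: 0.0
```

Run:
```python
from h import *
go(357,206.5,20,1.84)
c=imaging.camera_info("wrist");f=imaging.grab_frame("wrist");np.savez("w1",f=f,**{k:np.array(c[k]) for k in("mtx","R","t")})
print(np.round(c["mtx"],1).tolist(),np.round(-np.array(c["R"]).T@np.array(c["t"]),1))
cv2.imwrite("pics/w1.png",f[:,:,::-1])
```

```text
shift [-5.900e-02 -1.000e-03  2.617e+00] turn [ 0. -0.  0.]
[[309.7, 0.0, 323.7], [0.0, 309.7, 198.1], [0.0, 0.0, 1.0]] [336.1 280.7 293.5]
```

View pics/w1.png

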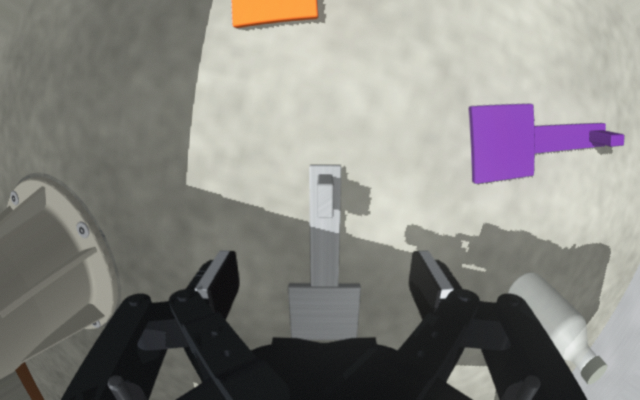

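The wrist view shows the tab's top at about (326,201), the neck running to (325,285) and the square's near edge from (289,285) to (359,287).

```bash
cat >> h.py <<'E'
def wray(w,p,z):
    K,R,t=w["mtx"],w["R"],w["t"];u=(np.array(p)-K[:2,2])/K[0,0];a=np.linalg.norm(u)
    d=R.T@np.r_[np.sin(a)*u/a,np.cos(a)];o=-R.T@t;return o+d*(z-o[2])/d[2]
E
python3 - <<'E'
from h import *
w=np.load("w1.npz")
for n,p,z in(("tab end near",(325.5,185),48),("tab far",(325.5,217.5),48),("neck end L",(310,164.5),8),("neck end R",(341,164.5),8),("neck L far",(312,284),8),("neck R far",(339.5,284),8),("sq L",(289,285),10),("sq R",(359,286.5),10)):
    print(n,wray(w,p,z).round(1))
E
```

```text
tab end near [354.8 218.5  48. ]
tab far [362.4 191.1  48. ]
neck end L [338.5 223.7   8. ]
neck end R [366.5 231.5   8. ]
neck L far [373.3  97.7   8. ]
neck R far [402.1 105.6   8. ]
sq L [349.3  90.6  10. ]
sq R [423.3 108.9  10. ]
```

Request:
drive_tool(
  plan=[
    {"x": -0.08,"y": -0.01,"z": 1,"ax": 0,"ay": 0,"az": 0,"hand": 85},
    {"x": -0.08,"y": -0.01,"z": 2,"ax": 0,"ay": 0,"az": 0,"hand": 85},
    {"x": -0.08,"y": -0.01,"z": 2.6,"ax": 0,"ay": 0,"az": 0,"hand": 60},
    {"x": -0.08,"y": -0.01,"z": 2.6,"ax": 0,"ay": 0,"az": 0,"hand": 40},
    {"x": -0.08,"y": -0.01,"z": 2.6,"ax": 0,"ay": 0,"az": 0,"hand": 5},
    {"x": -0.08,"y": -0.01,"z": 2.6,"ax": 0,"ay": 0,"az": 0,"hand": 5},
    {"x": -0.08,"y": -0.01,"z": 2.6,"ax": 0,"ay": 0,"az": 0,"hand": 5},
    {"x": -0.08,"y": -0.01,"z": 2.6,"ax": 0,"ay": 0,"az": 0,"hand": 5},
  ],
  grip_force=50,
)

```text
clock: 2.15
eef_pos: [358.1, 205.7, 22.5]
tcp_rot: [3.138, -0.001, 1.84]
contact_force: [-2.0, 2.4, 6.5]
opening: 0.154
grasp_force: 49.2
```

Request:
drive_tool(
  plan=[
    {"x": 0,"y": 0,"z": 0,"ax": 0,"ay": 0,"az": 0,"hand": 5},
    {"x": 0,"y": 0,"z": 0,"ax": 0,"ay": 0,"az": 0,"hand": 5},
    {"x": 0,"y": 0,"z": 0,"ax": 0,"ay": 0,"az": 0,"hand": 5},
  ],
)

```text
clock: 2.45
eef_pos: [358.1, 205.7, 22.5]
tcp_rot: [3.138, -0.001, 1.84]
contact_force: [-2.3, 2.2, 6.6]
opening: 0.155
grasp_force: 49.2
```

Run:
```python
from h import *
go(426.5,36.5,20,1.84)
```

```text
shift [-3.627  0.42   0.047] turn [ 0.03 -0.01 -0.  ]
```

Request:
drive_tool(
  plan=[
    {"x": -0.3,"y": 0.04,"z": -0.04,"ax": 0,"ay": 0,"az": 0,"hand": 5},
    {"x": -0.8,"y": 0.1,"z": -0.04,"ax": 0,"ay": 0,"az": 0,"hand": 5},
    {"x": -1.3,"y": 0.16,"z": -0.04,"ax": 0,"ay": 0,"az": 0,"hand": 5},
    {"x": -1.8,"y": 0.23,"z": -0.04,"ax": 0,"ay": 0,"az": 0,"hand": 5},
    {"x": -2.3,"y": 0.29,"z": -0.04,"ax": 0,"ay": 0,"az": 0,"hand": 5},
    {"x": -2.8,"y": 0.35,"z": -0.04,"ax": 0,"ay": 0,"az": 0,"hand": 5},
    {"x": -3.3,"y": 0.42,"z": -0.04,"ax": 0,"ay": 0,"az": 0,"hand": 5},
    {"x": -3.64,"y": 0.46,"z": -0.04,"ax": 0,"ay": 0,"az": 0,"hand": 5},
  ],
)

```text
clock: 3.25
eef_pos: [428.6, 34.2, 24.0]
tcp_rot: [3.139, 0.0, 1.839]
contact_force: [-0.8, 0.4, -4.4]
opening: 0.152
grasp_force: 48.7
```

Request:
drive_tool(
  plan=[
    {"x": 0,"y": 0,"z": 0,"ax": 0,"ay": 0,"az": 0,"hand": 5},
    {"x": 0,"y": 0,"z": 0,"ax": 0,"ay": 0,"az": 0,"hand": 5},
    {"x": 0,"y": 0,"z": 0,"ax": 0,"ay": 0,"az": 0,"hand": 5},
  ],
)

```text
clock: 3.55
eef_pos: [427.6, 35.8, 23.2]
tcp_rot: [3.141, 0.0, 1.84]
contact_force: [-0.9, -1.4, -3.5]
opening: 0.151
grasp_force: 49.1
```

Run:
```python
from h import *
go(428.8,36.2,22,1.84)
a=imaging.grab_frame("scene")[130:230,280:400,::-1];b=imaging.grab_frame("top")[175:265,320:410,::-1]
f=lambda i:cv2.resize(i,(400 if i is b else 480,400),interpolation=2)
cv2.imwrite("pics/c3.png",cv2.resize(np.hstack([f(a)[:, :400],f(b)]),None,fx=1,fy=1))
```

```text
shift [0.    0.026 0.025] turn [0.01 0.   0.  ]
```

View pics/c3.png

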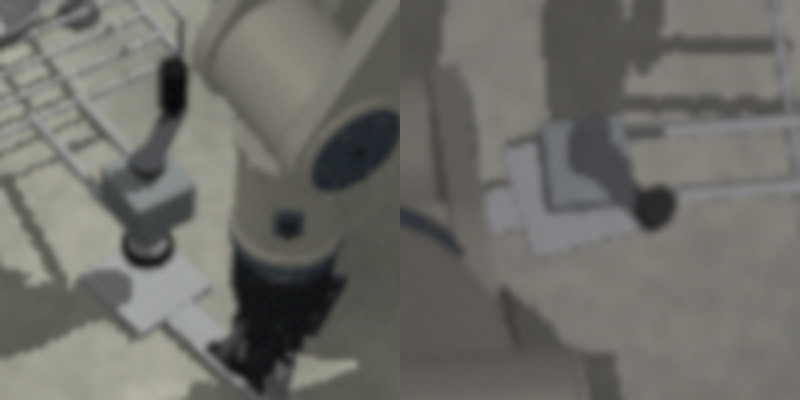

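The plate is under the foot. In the left panel the square's corners are near (212,290), (137,335) and (85,279), and the foot is at (147,248). Next I check centring numerically.

Run:
```python
from h import *
S=lambda u,v:(280+u/4-.4,130+v/4-.4)
T=lambda u,v:(320+(u-400)*90/400-.4,175+v*90/400-.4)
print("plate sc",[plane("scene",S(*p),10).round(1) for p in((212,290),(137,335),(85,279))])
print("plate top",[plane("top",T(*p),10).round(1) for p in((506,143),(536,256),(635,228))])
print("hub",tri(S(148,163),T(592,150)),"knob top",tri(S(173,62),T(656,204)))
print("case",[plane("scene",S(*p),142).round(1) for p in((104,182),(147,212),(193,182),(150,152))])
print("case top",[plane("top",T(*p),142).round(1) for p in((546,124),(622,118),(549,207))])
for z in(34,42,50): print("footbottom",plane("scene",S(147,250),z).round(1))
for c in((467,-108.5),(464,-111)):
  for z in (34,50,78,142,160):
    q=proj("scene",np.array([*c,z]));p=proj("top",np.array([*c,z]));print(c,z,((q-[279.6,129.6])*4).round(),((p-[319.6,174.6])*400/90+[400,0]).round())
```

```text
plate sc [array([424.2, -75.5,  10. ]), array([500. , -61.1,  10. ]), array([ 514. , -131.3,   10. ])]
plate top [array([497.2, -62.2,  10. ]), array([417. , -81.6,  10. ]), array([ 435.9, -151.1,   10. ])]
hub (array([ 466.59661778, -111.11328908,  154.75871336]), np.float64(0.5104160585729435)) knob top (array([ 425.08315094, -146.7142847 ,  213.0773667 ]), np.float64(6.901305553526801))
case [array([ 501.1, -118.4,  142. ]), array([484.2, -77.2, 142. ]), array([438.9, -88.7, 142. ]), array([ 455.5, -130.6,  142. ])]
case top [array([486. , -82.7, 142. ]), array([ 489.4, -131.9,  142. ]), array([431.8, -83.4, 142. ])]
footbottom [ 462.6 -119.6   34. ]
footbottom [ 465.4 -114.    42. ]
footbottom [ 468.2 -108.4   50. ]
(467, -108.5) 34 [148. 261.] [575. 179.]
(467, -108.5) 50 [148. 249.] [577. 175.]
(467, -108.5) 78 [149. 228.] [580. 169.]
(467, -108.5) 142 [149. 176.] [587. 153.]
(467, -108.5) 160 [149. 161.] [589. 148.]
(464, -111) 34 [150. 258.] [579. 183.]
(464, -111) 50 [150. 246.] [581. 180.]
(464, -111) 78 [151. 224.] [584. 173.]
(464, -111) 142 [151. 173.] [591. 157.]
(464, -111) 160 [151. 158.] [593. 152.]
```

Request:
drive_tool(
  plan=[
    {"x": -0.03,"y": 0,"z": 0.04,"ax": 0,"ay": 0,"az": 0,"hand": 5},
    {"x": -0.03,"y": 0,"z": 0.04,"ax": 0,"ay": 0,"az": 0,"hand": 5},
    {"x": -0.03,"y": 0,"z": 0.04,"ax": 0,"ay": 0,"az": 0,"hand": 40},
    {"x": -0.03,"y": 0,"z": 0.04,"ax": 0,"ay": 0,"az": 0,"hand": 40},
    {"x": -0.03,"y": 0,"z": 0.04,"ax": 0,"ay": 0,"az": 0,"hand": 40},
    {"x": -0.03,"y": 0,"z": 0.04,"ax": 0,"ay": 0,"az": 0,"hand": 40},
    {"x": -0.03,"y": 0,"z": -0.2,"ax": 0,"ay": 0,"az": 0,"hand": 50},
    {"x": -0.03,"y": 0,"z": -1,"ax": 0,"ay": 0,"az": 0,"hand": 50},
  ],
)

```text
clock: 4.45
eef_pos: [425.4, 33.7, 70.8]
tcp_rot: [-3.135, -0.001, 1.84]
contact_force: [0.8, -0.2, -0.1]
opening: 0.586
grasp_force: 0.0
```

Request:
drive_tool(
  plan=[
    {"x": 0,"y": 0,"z": -1,"ax": 0,"ay": 0,"az": 0,"hand": 50},
    {"x": 0,"y": 0,"z": -2,"ax": 0,"ay": 0,"az": 0,"hand": 50},
    {"x": 0,"y": 0,"z": -3,"ax": 0,"ay": 0,"az": 0,"hand": 50},
    {"x": 0,"y": 0,"z": -3.6,"ax": 0,"ay": 0,"az": 0,"hand": 50},
    {"x": 0,"y": 0,"z": -3.6,"ax": 0,"ay": 0,"az": 0,"hand": 50},
  ],
)

```text
clock: 4.95
eef_pos: [430.4, 34.1, 257.0]
tcp_rot: [3.134, 0.002, 1.84]
contact_force: [0.0, 0.5, -0.5]
opening: 0.582
grasp_force: 0.0
```

Run:
```python
from h import *
go(425,-120,250,1.571)
```

```text
shift [-2.942 -0.925  0.138] turn [0.08 0.01 2.57]
```

Request:
drive_tool(
  plan=[
    {"x": -3.9,"y": -1.2,"z": 0.04,"ax": 0,"ay": 0,"az": 2.57,"hand": 50},
    {"x": -3.9,"y": -1.2,"z": 0.04,"ax": 0,"ay": 0,"az": 2.57,"hand": 50},
    {"x": -3.9,"y": -1.2,"z": 0.04,"ax": 0,"ay": 0,"az": 2.57,"hand": 50},
    {"x": -3.9,"y": -1.2,"z": 0.04,"ax": 0,"ay": 0,"az": 2.57,"hand": 50},
    {"x": -3.9,"y": -1.2,"z": 0.04,"ax": 0,"ay": 0,"az": 2.57,"hand": 50},
    {"x": -3.9,"y": -1.2,"z": 0.04,"ax": 0,"ay": 0,"az": 2.57,"hand": 50},
    {"x": -3.9,"y": -1.2,"z": 0.04,"ax": 0,"ay": 0,"az": 2.57,"hand": 50},
    {"x": -3.9,"y": -1.2,"z": 0.04,"ax": 0,"ay": 0,"az": 2.57,"hand": 50},
  ],
)

```text
clock: 5.75
eef_pos: [421.9, -168.6, 250.3]
tcp_rot: [-3.141, -0.001, 1.573]
contact_force: [0.4, 0.3, 0.8]
opening: 0.581
grasp_force: 0.0
```

Run:
```python
from h import *
c=imaging.camera_info("wrist");f=imaging.grab_frame("wrist");np.savez("w2",f=f,**{k:np.array(c[k]) for k in("mtx","R","t")})
print(np.round(-np.array(c["R"]).T@np.array(c["t"]),1),monitor.sense()["eef_pos"])
cv2.imwrite("pics/w2.png",f[:,:,::-1])
```

```text
[421.7 -94.6 393. ] [ 421.98878717 -168.69330827  250.49361194]
```

View pics/w2.png

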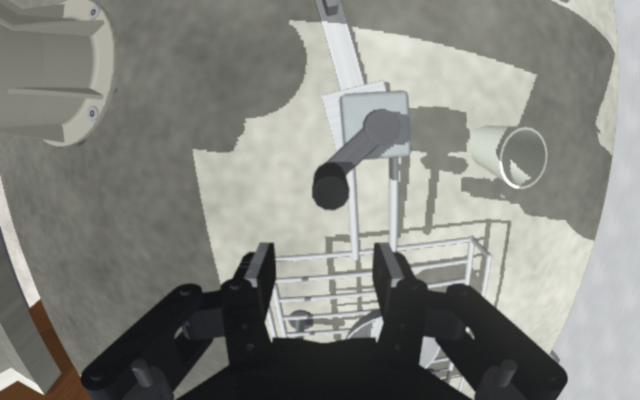

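The wrist view shows the knob's top disc at about (331,190), the hub at about (383,127), and the case top spanning about (342..409, 93..160).

Run:
```python
from h import *
w=np.load("w2.npz");g=w["f"][150:220,300:365].max(2)
m=(g<60).astype(np.uint8);c=max(cv2.findContours(m,0,1)[0],key=cv2.contourArea);print("knob bbox",cv2.boundingRect(c))
print("knob",wray(w,(331,190),210),wray(w,(331,208.5),210),wray(w,(312.5,190),210),wray(w,(349,190),210))
print("hub",wray(w,(383,127),165),wray(w,(383,127),160))
print("case",[wray(w,p,142).round(1) for p in((341,96),(407,92),(410,158),(344,161))])
print("plate",[wray(w,p,10).round(1) for p in((323,95),(383,82),(331,138))])
```

```text
knob bbox (14, 13, 33, 45)
knob [ 426.20227485 -146.09996966  210.        ] [ 426.29571916 -158.113598    210.        ] [ 414.84467746 -146.10806708  210.        ] [ 437.28235329 -146.08021381  210.        ]
hub [ 465.57367383 -110.11446781  165.        ] [ 466.53504951 -110.45374165  160.        ]
case [array([435.4, -87.2, 142. ]), array([489.5, -81.9, 142. ]), array([ 494.3, -137. ,  142. ]), array([ 438.4, -140.4,  142. ])]
plate [array([420.8, -82.2,  10. ]), array([494.3, -64.2,  10. ]), array([ 430.7, -135.5,   10. ])]
```

Request:
drive_tool(
  plan=[
    {"x": 0.44,"y": 0.08,"z": 0,"ax": 0,"ay": 0,"az": 0,"hand": 50},
    {"x": 0.44,"y": 0.08,"z": 0,"ax": 0,"ay": 0,"az": 0,"hand": 50},
    {"x": 0.44,"y": 0.08,"z": 0.6,"ax": 0,"ay": 0,"az": 0,"hand": 50},
    {"x": 0.44,"y": 0.08,"z": 1.2,"ax": 0,"ay": 0,"az": 0,"hand": 50},
    {"x": 0.44,"y": 0.08,"z": 1.54,"ax": 0,"ay": 0,"az": 0,"hand": 50},
    {"x": 0.44,"y": 0.08,"z": 1.54,"ax": 0,"ay": 0,"az": 0,"hand": 50},
    {"x": 0.44,"y": 0.08,"z": 1.54,"ax": 0,"ay": 0,"az": 0,"hand": 15},
    {"x": 0.44,"y": 0.08,"z": 1.54,"ax": 0,"ay": 0,"az": 0,"hand": 15},
  ],
  grip_force=50,
)

```text
clock: 6.6
eef_pos: [426.4, -148.1, 174.9]
tcp_rot: [3.141, 0.001, 1.572]
contact_force: [-8.2, -3.3, 13.2]
opening: 0.266
grasp_force: 48.6
```

Request:
drive_tool(
  plan=[
    {"x": 0,"y": 0,"z": 0,"ax": 0,"ay": 0,"az": 0,"hand": 15},
    {"x": 0,"y": 0,"z": 0,"ax": 0,"ay": 0,"az": 0,"hand": 15},
    {"x": 0,"y": 0,"z": 0,"ax": 0,"ay": 0,"az": 0,"hand": 15},
    {"x": 0,"y": 0,"z": 0,"ax": 0,"ay": 0,"az": 0,"hand": 15},
  ],
)

```text
clock: 7.0
eef_pos: [426.3, -148.2, 175.0]
tcp_rot: [3.14, 0.001, 1.571]
contact_force: [-4.0, 0.6, 7.4]
opening: 0.269
grasp_force: 48.9
```

```bash
cat >> h.py <<'E'
def rows(t0,step,n,r=55):
    for i in range(1,n+1):
        t=t0-step*i;print(f"x {r/50*(np.sin(t)-np.sin(t0)):.3f} y {r/50*(np.cos(t)-np.cos(t0)):.3f}")
    print("end",t)
def cur(c=(466,-110.5)):
    s=monitor.sense();d=s["eef_pos"][:2]-c;t=np.arctan2(d[1],d[0]);F=s["contact_force"]
    u=np.array([np.cos(t),np.sin(t)]);v=np.array([np.sin(t),-np.cos(t)])
    print("clock",s["clock"],"r %.1f th %.3f Frad %.1f Fdrag %.1f"%(np.hypot(*d),t,F[:2]@u,-F[:2]@v))
E
python3 - <<'E'
from h import *
cur();rows(-2.39,.1,8);rows(-3.19,.1,8)
E
```

```text
clock 7.0 r 54.7 th -2.381 Frad 2.5 Fdrag -3.2
x 0.084 y -0.071
x 0.175 y -0.133
x 0.271 y -0.186
x 0.372 y -0.229
x 0.477 y -0.262
x 0.585 y -0.284
x 0.694 y -0.295
x 0.804 y -0.295
end -3.1900000000000004
x 0.109 y 0.011
x 0.217 y 0.032
x 0.322 y 0.065
x 0.424 y 0.107
x 0.520 y 0.160
x 0.611 y 0.222
x 0.695 y 0.293
x 0.772 y 0.371
end -3.99
```

Request:
drive_tool(
  plan=[
    {"x": 0.084,"y": -0.071,"z": 0,"ax": 0,"ay": 0,"az": 0,"hand": 15},
    {"x": 0.175,"y": -0.133,"z": 0,"ax": 0,"ay": 0,"az": 0,"hand": 15},
    {"x": 0.271,"y": -0.186,"z": 0,"ax": 0,"ay": 0,"az": 0,"hand": 15},
    {"x": 0.372,"y": -0.229,"z": 0,"ax": 0,"ay": 0,"az": 0,"hand": 15},
    {"x": 0.477,"y": -0.262,"z": 0,"ax": 0,"ay": 0,"az": 0,"hand": 15},
    {"x": 0.585,"y": -0.284,"z": 0,"ax": 0,"ay": 0,"az": 0,"hand": 15},
    {"x": 0.694,"y": -0.295,"z": 0,"ax": 0,"ay": 0,"az": 0,"hand": 15},
    {"x": 0.804,"y": -0.295,"z": 0,"ax": 0,"ay": 0,"az": 0,"hand": 15},
  ],
)

```text
clock: 7.8
eef_pos: [410.8, -108.9, 174.9]
tcp_rot: [-3.141, 0.003, 1.572]
contact_force: [-8.0, -7.8, 11.0]
opening: 0.262
grasp_force: 49.7
```

```bash
python3 -c "
from h import *
cur()"
```

```text
clock 7.8 r 55.2 th 3.113 Frad 7.7 Fdrag 8.0
```

Request:
drive_tool(
  plan=[
    {"x": 0.109,"y": 0.011,"z": 0,"ax": 0,"ay": 0,"az": 0,"hand": 15},
    {"x": 0.217,"y": 0.032,"z": 0,"ax": 0,"ay": 0,"az": 0,"hand": 15},
    {"x": 0.322,"y": 0.065,"z": 0,"ax": 0,"ay": 0,"az": 0,"hand": 15},
    {"x": 0.424,"y": 0.107,"z": 0,"ax": 0,"ay": 0,"az": 0,"hand": 15},
  ],
)

```text
clock: 8.2
eef_pos: [415.6, -87.1, 174.9]
tcp_rot: [-3.14, 0.001, 1.572]
contact_force: [-9.6, -4.7, 12.8]
opening: 0.266
grasp_force: 50.1
```

```bash
python3 -c "
from h import *
cur();rows(-3.59,.15,8)"
```

```text
clock 8.2 r 55.5 th 2.706 Frad 6.7 Fdrag 8.3
x 0.143 y 0.082
x 0.272 y 0.185
x 0.384 y 0.306
x 0.476 y 0.442
x 0.548 y 0.591
x 0.596 y 0.749
x 0.620 y 0.912
x 0.620 y 1.077
end -4.79
```

Request:
drive_tool(
  plan=[
    {"x": 0.143,"y": 0.082,"z": 0,"ax": 0,"ay": 0,"az": 0,"hand": 15},
    {"x": 0.272,"y": 0.185,"z": 0,"ax": 0,"ay": 0,"az": 0,"hand": 15},
    {"x": 0.384,"y": 0.306,"z": 0,"ax": 0,"ay": 0,"az": 0,"hand": 15},
    {"x": 0.476,"y": 0.442,"z": 0,"ax": 0,"ay": 0,"az": 0,"hand": 15},
    {"x": 0.548,"y": 0.591,"z": 0,"ax": 0,"ay": 0,"az": 0,"hand": 15},
    {"x": 0.596,"y": 0.749,"z": 0,"ax": 0,"ay": 0,"az": 0,"hand": 15},
    {"x": 0.62,"y": 0.912,"z": 0,"ax": 0,"ay": 0,"az": 0,"hand": 15},
    {"x": 0.62,"y": 1.077,"z": 0,"ax": 0,"ay": 0,"az": 0,"hand": 15},
  ],
)

```text
clock: 9.0
eef_pos: [470.0, -54.9, 174.9]
tcp_rot: [-3.141, -0.001, 1.571]
contact_force: [-7.1, 1.4, 10.6]
opening: 0.267
grasp_force: 50.1
```

```bash
python3 -c "
from h import *
cur();rows(-4.79,.15,8);rows(-5.99,.15,7);rows(-7.04,.05,8)"
```

```text
clock 9.0 r 55.7 th 1.499 Frad 0.9 Fdrag 7.1
x -0.025 y 0.163
x -0.074 y 0.320
x -0.146 y 0.469
x -0.240 y 0.604
x -0.352 y 0.725
x -0.482 y 0.827
x -0.625 y 0.908
x -0.779 y 0.968
end -5.99
x -0.161 y 0.036
x -0.325 y 0.047
x -0.490 y 0.033
x -0.650 y -0.004
x -0.803 y -0.066
x -0.945 y -0.149
x -1.073 y -0.253
end -7.04
x -0.039 y -0.039
x -0.076 y -0.079
x -0.111 y -0.122
x -0.144 y -0.166
x -0.174 y -0.212
x -0.203 y -0.259
x -0.228 y -0.307
x -0.252 y -0.357
end -7.44
```

Request:
drive_tool(
  plan=[
    {"x": -0.025,"y": 0.163,"z": 0,"ax": 0,"ay": 0,"az": 0,"hand": 15},
    {"x": -0.074,"y": 0.32,"z": 0,"ax": 0,"ay": 0,"az": 0,"hand": 15},
    {"x": -0.146,"y": 0.469,"z": 0,"ax": 0,"ay": 0,"az": 0,"hand": 15},
    {"x": -0.24,"y": 0.604,"z": 0,"ax": 0,"ay": 0,"az": 0,"hand": 15},
    {"x": -0.352,"y": 0.725,"z": 0,"ax": 0,"ay": 0,"az": 0,"hand": 15},
    {"x": -0.482,"y": 0.827,"z": 0,"ax": 0,"ay": 0,"az": 0,"hand": 15},
    {"x": -0.625,"y": 0.908,"z": 0,"ax": 0,"ay": 0,"az": 0,"hand": 15},
    {"x": -0.779,"y": 0.968,"z": 0,"ax": 0,"ay": 0,"az": 0,"hand": 15},
  ],
)

```text
clock: 9.8
eef_pos: [518.4, -93.9, 174.9]
tcp_rot: [-3.141, -0.001, 1.571]
contact_force: [-7.6, 6.0, 9.8]
opening: 0.27
grasp_force: 49.9
```

```bash
python3 -c "
from h import *
cur()"
```

```text
clock 9.8 r 55.0 th 0.307 Frad -5.4 Fdrag 8.1
```

Request:
drive_tool(
  plan=[
    {"x": -0.161,"y": 0.036,"z": 0,"ax": 0,"ay": 0,"az": 0,"hand": 15},
    {"x": -0.325,"y": 0.047,"z": 0,"ax": 0,"ay": 0,"az": 0,"hand": 15},
    {"x": -0.49,"y": 0.033,"z": 0,"ax": 0,"ay": 0,"az": 0,"hand": 15},
    {"x": -0.65,"y": -0.004,"z": 0,"ax": 0,"ay": 0,"az": 0,"hand": 15},
    {"x": -0.803,"y": -0.066,"z": 0,"ax": 0,"ay": 0,"az": 0,"hand": 15},
    {"x": -0.945,"y": -0.149,"z": 0,"ax": 0,"ay": 0,"az": 0,"hand": 15},
    {"x": -1.073,"y": -0.253,"z": 0,"ax": 0,"ay": 0,"az": 0,"hand": 15},
  ],
)

```text
clock: 10.5
eef_pos: [506.6, -146.9, 175.0]
tcp_rot: [3.14, -0.003, 1.57]
contact_force: [-0.9, 10.6, 6.6]
opening: 0.266
grasp_force: 49.6
```

```bash
python3 -c "
from h import *
cur()"
```

```text
clock 10.5 r 54.5 th -0.730 Frad -7.7 Fdrag 7.3
```

Request:
drive_tool(
  plan=[
    {"x": -0.039,"y": -0.039,"z": 0,"ax": 0,"ay": 0,"az": 0,"hand": 15},
    {"x": -0.076,"y": -0.079,"z": 0,"ax": 0,"ay": 0,"az": 0,"hand": 15},
    {"x": -0.111,"y": -0.122,"z": 0,"ax": 0,"ay": 0,"az": 0,"hand": 15},
    {"x": -0.144,"y": -0.166,"z": 0,"ax": 0,"ay": 0,"az": 0,"hand": 15},
  ],
)

```text
clock: 10.9
eef_pos: [498.8, -153.9, 175.0]
tcp_rot: [3.139, -0.003, 1.57]
contact_force: [0.9, 10.1, 4.5]
opening: 0.268
grasp_force: 49.6
```

```bash
python3 -c "
from h import *
cur();rows(-7.24,.04,5);rows(-7.44,.04,5);rows(-7.64,.04,5);rows(-7.84,.04,5)"
```

```text
clock 10.9 r 54.4 th -0.924 Frad -7.6 Fdrag 6.8
x -0.025 y -0.036
x -0.048 y -0.074
x -0.069 y -0.112
x -0.089 y -0.151
x -0.108 y -0.191
end -7.44
x -0.017 y -0.041
x -0.032 y -0.082
x -0.046 y -0.124
x -0.058 y -0.166
x -0.068 y -0.209
end -7.640000000000001
x -0.008 y -0.043
x -0.015 y -0.087
x -0.020 y -0.130
x -0.023 y -0.174
x -0.025 y -0.218
end -7.84
x 0.000 y -0.044
x 0.002 y -0.088
x 0.006 y -0.132
x 0.012 y -0.175
x 0.019 y -0.219
end -8.04
```

Request:
drive_tool(
  plan=[
    {"x": -0.025,"y": -0.036,"z": 0,"ax": 0,"ay": 0,"az": 0,"hand": 15},
    {"x": -0.048,"y": -0.074,"z": 0,"ax": 0,"ay": 0,"az": 0,"hand": 15},
    {"x": -0.069,"y": -0.112,"z": 0,"ax": 0,"ay": 0,"az": 0,"hand": 15},
    {"x": -0.089,"y": -0.151,"z": 0,"ax": 0,"ay": 0,"az": 0,"hand": 15},
    {"x": -0.108,"y": -0.191,"z": 0,"ax": 0,"ay": 0,"az": 0,"hand": 15},
  ],
)

```text
clock: 11.4
eef_pos: [489.8, -159.4, 175.0]
tcp_rot: [3.138, -0.002, 1.57]
contact_force: [2.7, 9.6, 3.0]
opening: 0.264
grasp_force: 49.5
```

```bash
python3 -c "
from h import *
cur()"
```

```text
clock 11.4 r 54.4 th -1.118 Frad -7.4 Fdrag 6.6
```

Request:
drive_tool(
  plan=[
    {"x": -0.017,"y": -0.041,"z": 0,"ax": 0,"ay": 0,"az": 0,"hand": 15},
    {"x": -0.032,"y": -0.082,"z": 0,"ax": 0,"ay": 0,"az": 0,"hand": 15},
    {"x": -0.046,"y": -0.124,"z": 0,"ax": 0,"ay": 0,"az": 0,"hand": 15},
    {"x": -0.058,"y": -0.166,"z": 0,"ax": 0,"ay": 0,"az": 0,"hand": 15},
    {"x": -0.068,"y": -0.209,"z": 0,"ax": 0,"ay": 0,"az": 0,"hand": 15},
  ],
)

```text
clock: 11.9
eef_pos: [479.8, -163.1, 175.0]
tcp_rot: [3.137, -0.002, 1.57]
contact_force: [4.4, 8.4, 1.0]
opening: 0.265
grasp_force: 49.4
```

```bash
python3 -c "
from h import *
cur()"
```

```text
clock 11.9 r 54.4 th -1.314 Frad -7.1 Fdrag 6.4
```

Request:
drive_tool(
  plan=[
    {"x": -0.008,"y": -0.043,"z": 0,"ax": 0,"ay": 0,"az": 0,"hand": 15},
    {"x": -0.015,"y": -0.087,"z": 0,"ax": 0,"ay": 0,"az": 0,"hand": 15},
    {"x": -0.02,"y": -0.13,"z": 0,"ax": 0,"ay": 0,"az": 0,"hand": 15},
    {"x": -0.023,"y": -0.174,"z": 0,"ax": 0,"ay": 0,"az": 0,"hand": 15},
    {"x": -0.025,"y": -0.218,"z": 0,"ax": 0,"ay": 0,"az": 0,"hand": 15},
  ],
)

```text
clock: 12.4
eef_pos: [469.4, -164.8, 175.1]
tcp_rot: [3.136, -0.001, 1.57]
contact_force: [5.3, 6.9, -0.8]
opening: 0.269
grasp_force: 49.3
```

```bash
python3 -c "
from h import *
cur()"
```

```text
clock 12.4 r 54.4 th -1.509 Frad -6.5 Fdrag 5.7
```

Request:
drive_tool(
  plan=[
    {"x": 0,"y": -0.044,"z": 0,"ax": 0,"ay": 0,"az": 0,"hand": 15},
    {"x": 0.002,"y": -0.088,"z": 0,"ax": 0,"ay": 0,"az": 0,"hand": 15},
    {"x": 0.006,"y": -0.132,"z": 0,"ax": 0,"ay": 0,"az": 0,"hand": 15},
    {"x": 0.012,"y": -0.175,"z": 0,"ax": 0,"ay": 0,"az": 0,"hand": 15},
    {"x": 0.019,"y": -0.219,"z": 0,"ax": 0,"ay": 0,"az": 0,"hand": 15},
  ],
)

```text
clock: 12.9
eef_pos: [458.8, -164.5, 175.1]
tcp_rot: [3.135, 0.0, 1.571]
contact_force: [7.0, 3.5, -2.1]
opening: 0.268
grasp_force: 49.1
```

```bash
python3 -c "
from h import *
cur();rows(-8.04,.04,5);rows(-8.24,.04,5);rows(-8.44,.04,5);rows(-8.64,.04,5)"
```

```text
clock 12.9 r 54.4 th -1.704 Frad -4.4 Fdrag 6.4
x 0.009 y -0.043
x 0.020 y -0.086
x 0.032 y -0.128
x 0.046 y -0.170
x 0.062 y -0.211
end -8.239999999999998
x 0.017 y -0.040
x 0.036 y -0.080
x 0.057 y -0.119
x 0.079 y -0.157
x 0.103 y -0.194
end -8.44
x 0.025 y -0.036
x 0.052 y -0.071
x 0.079 y -0.105
x 0.109 y -0.138
x 0.139 y -0.170
end -8.639999999999999
x 0.032 y -0.030
x 0.065 y -0.060
x 0.099 y -0.087
x 0.134 y -0.114
x 0.170 y -0.139
end -8.84
```

Request:
drive_tool(
  plan=[
    {"x": 0.009,"y": -0.043,"z": 0,"ax": 0,"ay": 0,"az": 0,"hand": 15},
    {"x": 0.02,"y": -0.086,"z": 0,"ax": 0,"ay": 0,"az": 0,"hand": 15},
    {"x": 0.032,"y": -0.128,"z": 0,"ax": 0,"ay": 0,"az": 0,"hand": 15},
    {"x": 0.046,"y": -0.17,"z": 0,"ax": 0,"ay": 0,"az": 0,"hand": 15},
    {"x": 0.062,"y": -0.211,"z": 0,"ax": 0,"ay": 0,"az": 0,"hand": 15},
  ],
)

```text
clock: 13.4
eef_pos: [448.3, -162.0, 175.2]
tcp_rot: [3.135, 0.002, 1.571]
contact_force: [7.0, -0.5, -3.1]
opening: 0.265
grasp_force: 49.0
```

```bash
python3 -c "
from h import *
cur()"
```

```text
clock 13.4 r 54.5 th -1.901 Frad -1.8 Fdrag 6.7
```

Request:
drive_tool(
  plan=[
    {"x": 0.017,"y": -0.04,"z": 0,"ax": 0,"ay": 0,"az": 0,"hand": 15},
    {"x": 0.036,"y": -0.08,"z": 0,"ax": 0,"ay": 0,"az": 0,"hand": 15},
    {"x": 0.057,"y": -0.119,"z": 0,"ax": 0,"ay": 0,"az": 0,"hand": 15},
    {"x": 0.079,"y": -0.157,"z": 0,"ax": 0,"ay": 0,"az": 0,"hand": 15},
    {"x": 0.103,"y": -0.194,"z": 0,"ax": 0,"ay": 0,"az": 0,"hand": 15},
  ],
)

```text
clock: 13.9
eef_pos: [438.4, -157.5, 175.2]
tcp_rot: [3.136, 0.003, 1.571]
contact_force: [5.1, -4.6, -2.9]
opening: 0.27
grasp_force: 49.0
```

```bash
python3 -c "
from h import *
cur()"
```

```text
clock 13.9 r 54.5 th -2.102 Frad 1.4 Fdrag 6.7
```

Request:
drive_tool(
  plan=[
    {"x": 0.025,"y": -0.036,"z": 0,"ax": 0,"ay": 0,"az": 0,"hand": 15},
    {"x": 0.052,"y": -0.071,"z": 0,"ax": 0,"ay": 0,"az": 0,"hand": 15},
    {"x": 0.079,"y": -0.105,"z": 0,"ax": 0,"ay": 0,"az": 0,"hand": 15},
    {"x": 0.109,"y": -0.138,"z": 0,"ax": 0,"ay": 0,"az": 0,"hand": 15},
    {"x": 0.139,"y": -0.17,"z": 0,"ax": 0,"ay": 0,"az": 0,"hand": 15},
  ],
)

```text
clock: 14.4
eef_pos: [429.4, -151.0, 175.2]
tcp_rot: [3.137, 0.004, 1.572]
contact_force: [1.4, -8.0, -1.7]
opening: 0.266
grasp_force: 49.1
```

```bash
python3 -c "
from h import *
cur()"
```

```text
clock 14.4 r 54.6 th -2.307 Frad 5.0 Fdrag 6.4
```

Request:
drive_tool(
  plan=[
    {"x": 0.032,"y": -0.03,"z": 0,"ax": 0,"ay": 0,"az": 0,"hand": 15},
    {"x": 0.065,"y": -0.06,"z": 0,"ax": 0,"ay": 0,"az": 0,"hand": 15},
    {"x": 0.099,"y": -0.087,"z": 0,"ax": 0,"ay": 0,"az": 0,"hand": 15},
    {"x": 0.134,"y": -0.114,"z": 0,"ax": 0,"ay": 0,"az": 0,"hand": 15},
    {"x": 0.17,"y": -0.139,"z": 0,"ax": 0,"ay": 0,"az": 0,"hand": 15},
  ],
)

```text
clock: 14.9
eef_pos: [421.7, -142.6, 175.1]
tcp_rot: [3.138, 0.004, 1.572]
contact_force: [-1.0, -9.6, 2.0]
opening: 0.265
grasp_force: 49.3
```

```bash
python3 -c "
from h import *
cur()
for k in range(6):rows(-8.84-.2*k,.04,5)"
```

```text
clock 14.9 r 54.7 th -2.515 Frad 6.4 Fdrag 7.2
x 0.037 y -0.024
x 0.075 y -0.046
x 0.114 y -0.066
x 0.154 y -0.085
x 0.194 y -0.102
end -9.04
x 0.041 y -0.016
x 0.083 y -0.030
x 0.125 y -0.042
x 0.168 y -0.053
x 0.211 y -0.062
end -9.239999999999998
x 0.043 y -0.007
x 0.087 y -0.013
x 0.131 y -0.016
x 0.175 y -0.018
x 0.219 y -0.019
end -9.44
x 0.044 y 0.002
x 0.088 y 0.005
x 0.132 y 0.010
x 0.175 y 0.017
x 0.218 y 0.025
end -9.639999999999999
x 0.043 y 0.010
x 0.085 y 0.022
x 0.127 y 0.036
x 0.168 y 0.051
x 0.209 y 0.068
end -9.84
x 0.040 y 0.019
x 0.079 y 0.039
x 0.117 y 0.060
x 0.155 y 0.084
x 0.191 y 0.108
end -10.04
```

Request:
drive_tool(
  plan=[
    {"x": 0.037,"y": -0.024,"z": 0,"ax": 0,"ay": 0,"az": 0,"hand": 15},
    {"x": 0.075,"y": -0.046,"z": 0,"ax": 0,"ay": 0,"az": 0,"hand": 15},
    {"x": 0.114,"y": -0.066,"z": 0,"ax": 0,"ay": 0,"az": 0,"hand": 15},
    {"x": 0.154,"y": -0.085,"z": 0,"ax": 0,"ay": 0,"az": 0,"hand": 15},
    {"x": 0.194,"y": -0.102,"z": 0,"ax": 0,"ay": 0,"az": 0,"hand": 15},
  ],
)

```text
clock: 15.4
eef_pos: [415.9, -132.8, 175.0]
tcp_rot: [3.14, 0.004, 1.572]
contact_force: [-3.9, -8.8, 6.0]
opening: 0.266
grasp_force: 49.5
```

```bash
python3 -c "
from h import *
cur()"
```

```text
clock 15.4 r 54.9 th -2.723 Frad 7.2 Fdrag 6.5
```

Request:
drive_tool(
  plan=[
    {"x": 0.041,"y": -0.016,"z": 0,"ax": 0,"ay": 0,"az": 0,"hand": 15},
    {"x": 0.083,"y": -0.03,"z": 0,"ax": 0,"ay": 0,"az": 0,"hand": 15},
    {"x": 0.125,"y": -0.042,"z": 0,"ax": 0,"ay": 0,"az": 0,"hand": 15},
    {"x": 0.168,"y": -0.053,"z": 0,"ax": 0,"ay": 0,"az": 0,"hand": 15},
    {"x": 0.211,"y": -0.062,"z": 0,"ax": 0,"ay": 0,"az": 0,"hand": 15},
  ],
)

```text
clock: 15.9
eef_pos: [412.2, -122.0, 175.0]
tcp_rot: [3.141, 0.003, 1.572]
contact_force: [-6.6, -9.2, 7.2]
opening: 0.268
grasp_force: 49.8
```

```bash
python3 -c "
from h import *
cur()"
```

```text
clock 15.9 r 55.0 th -2.930 Frad 8.3 Fdrag 7.7
```

Request:
drive_tool(
  plan=[
    {"x": 0.043,"y": -0.007,"z": 0,"ax": 0,"ay": 0,"az": 0,"hand": 15},
    {"x": 0.087,"y": -0.013,"z": 0,"ax": 0,"ay": 0,"az": 0,"hand": 15},
    {"x": 0.131,"y": -0.016,"z": 0,"ax": 0,"ay": 0,"az": 0,"hand": 15},
    {"x": 0.175,"y": -0.018,"z": 0,"ax": 0,"ay": 0,"az": 0,"hand": 15},
    {"x": 0.219,"y": -0.019,"z": 0,"ax": 0,"ay": 0,"az": 0,"hand": 15},
  ],
)

```text
clock: 16.4
eef_pos: [410.8, -110.8, 175.0]
tcp_rot: [-3.141, 0.003, 1.572]
contact_force: [-8.3, -7.8, 9.6]
opening: 0.266
grasp_force: 50.1
```

```bash
python3 -c "
from h import *
cur()"
```

```text
clock 16.4 r 55.2 th -3.136 Frad 8.4 Fdrag 7.7
```

Request:
drive_tool(
  plan=[
    {"x": 0.044,"y": 0.002,"z": 0,"ax": 0,"ay": 0,"az": 0,"hand": 15},
    {"x": 0.088,"y": 0.005,"z": 0,"ax": 0,"ay": 0,"az": 0,"hand": 15},
    {"x": 0.132,"y": 0.01,"z": 0,"ax": 0,"ay": 0,"az": 0,"hand": 15},
    {"x": 0.175,"y": 0.017,"z": 0,"ax": 0,"ay": 0,"az": 0,"hand": 15},
    {"x": 0.218,"y": 0.025,"z": 0,"ax": 0,"ay": 0,"az": 0,"hand": 15},
  ],
)

```text
clock: 16.9
eef_pos: [411.7, -99.6, 174.9]
tcp_rot: [-3.141, 0.002, 1.572]
contact_force: [-8.6, -5.2, 12.7]
opening: 0.267
grasp_force: 50.3
```

```bash
python3 -c "
from h import *
cur()"
```

```text
clock 16.9 r 55.4 th 2.943 Frad 7.5 Fdrag 6.8
```

Request:
drive_tool(
  plan=[
    {"x": 0.043,"y": 0.01,"z": 0,"ax": 0,"ay": 0,"az": 0,"hand": 15},
    {"x": 0.085,"y": 0.022,"z": 0,"ax": 0,"ay": 0,"az": 0,"hand": 15},
    {"x": 0.127,"y": 0.036,"z": 0,"ax": 0,"ay": 0,"az": 0,"hand": 15},
    {"x": 0.168,"y": 0.051,"z": 0,"ax": 0,"ay": 0,"az": 0,"hand": 15},
    {"x": 0.209,"y": 0.068,"z": 0,"ax": 0,"ay": 0,"az": 0,"hand": 15},
  ],
)

```text
clock: 17.4
eef_pos: [414.9, -88.8, 174.9]
tcp_rot: [-3.14, 0.001, 1.572]
contact_force: [-9.9, -4.3, 14.0]
opening: 0.27
grasp_force: 50.5
```

```bash
python3 -c "
from h import *
cur()"
```

```text
clock 17.4 r 55.5 th 2.741 Frad 7.5 Fdrag 7.9
```

Request:
drive_tool(
  plan=[
    {"x": 0.04,"y": 0.019,"z": 0,"ax": 0,"ay": 0,"az": 0,"hand": 15},
    {"x": 0.079,"y": 0.039,"z": 0,"ax": 0,"ay": 0,"az": 0,"hand": 15},
    {"x": 0.117,"y": 0.06,"z": 0,"ax": 0,"ay": 0,"az": 0,"hand": 15},
    {"x": 0.155,"y": 0.084,"z": 0,"ax": 0,"ay": 0,"az": 0,"hand": 15},
    {"x": 0.191,"y": 0.108,"z": 0,"ax": 0,"ay": 0,"az": 0,"hand": 15},
  ],
)

```text
clock: 17.9
eef_pos: [420.1, -79.0, 174.9]
tcp_rot: [-3.14, 0.001, 1.571]
contact_force: [-9.7, -2.8, 13.6]
opening: 0.264
grasp_force: 50.6
```

```bash
python3 -c "
from h import *
cur()
for k in range(6):rows(-10.04-.2*k,.04,5)"
```

```text
clock 17.9 r 55.6 th 2.539 Frad 6.4 Fdrag 7.8
x 0.035 y 0.026
x 0.070 y 0.054
x 0.103 y 0.082
x 0.135 y 0.113
x 0.166 y 0.144
end -10.239999999999998
x 0.030 y 0.033
x 0.058 y 0.066
x 0.085 y 0.101
x 0.110 y 0.137
x 0.134 y 0.174
end -10.439999999999998
x 0.022 y 0.038
x 0.043 y 0.077
x 0.063 y 0.116
x 0.080 y 0.156
x 0.097 y 0.197
end -10.639999999999999
x 0.014 y 0.042
x 0.027 y 0.084
x 0.038 y 0.126
x 0.048 y 0.169
x 0.056 y 0.212
end -10.839999999999998
x 0.006 y 0.044
x 0.010 y 0.087
x 0.013 y 0.131
x 0.013 y 0.175
x 0.012 y 0.219
end -11.04
x -0.003 y 0.044
x -0.007 y 0.088
x -0.014 y 0.131
x -0.022 y 0.174
x -0.032 y 0.217
end -11.239999999999998
```

Request:
drive_tool(
  plan=[
    {"x": 0.035,"y": 0.026,"z": 0,"ax": 0,"ay": 0,"az": 0,"hand": 15},
    {"x": 0.07,"y": 0.054,"z": 0,"ax": 0,"ay": 0,"az": 0,"hand": 15},
    {"x": 0.103,"y": 0.082,"z": 0,"ax": 0,"ay": 0,"az": 0,"hand": 15},
    {"x": 0.135,"y": 0.113,"z": 0,"ax": 0,"ay": 0,"az": 0,"hand": 15},
    {"x": 0.166,"y": 0.144,"z": 0,"ax": 0,"ay": 0,"az": 0,"hand": 15},
  ],
)

```text
clock: 18.4
eef_pos: [427.3, -70.4, 174.8]
tcp_rot: [-3.14, 0.0, 1.571]
contact_force: [-9.8, -0.9, 13.9]
opening: 0.265
grasp_force: 50.6
```

```bash
python3 -c "
from h import *
cur()"
```

```text
clock 18.4 r 55.7 th 2.338 Frad 6.2 Fdrag 7.7
```

Request:
drive_tool(
  plan=[
    {"x": 0.03,"y": 0.033,"z": 0,"ax": 0,"ay": 0,"az": 0,"hand": 15},
    {"x": 0.058,"y": 0.066,"z": 0,"ax": 0,"ay": 0,"az": 0,"hand": 15},
    {"x": 0.085,"y": 0.101,"z": 0,"ax": 0,"ay": 0,"az": 0,"hand": 15},
    {"x": 0.11,"y": 0.137,"z": 0,"ax": 0,"ay": 0,"az": 0,"hand": 15},
    {"x": 0.134,"y": 0.174,"z": 0,"ax": 0,"ay": 0,"az": 0,"hand": 15},
  ],
)

```text
clock: 18.9
eef_pos: [436.0, -63.5, 174.8]
tcp_rot: [-3.14, -0.0, 1.571]
contact_force: [-10.3, 0.8, 14.1]
opening: 0.271
grasp_force: 50.6
```

```bash
python3 -c "
from h import *
cur()"
```

```text
clock 18.9 r 55.7 th 2.139 Frad 6.2 Fdrag 8.3
```

Request:
drive_tool(
  plan=[
    {"x": 0.022,"y": 0.038,"z": 0,"ax": 0,"ay": 0,"az": 0,"hand": 15},
    {"x": 0.043,"y": 0.077,"z": 0,"ax": 0,"ay": 0,"az": 0,"hand": 15},
    {"x": 0.063,"y": 0.116,"z": 0,"ax": 0,"ay": 0,"az": 0,"hand": 15},
    {"x": 0.08,"y": 0.156,"z": 0,"ax": 0,"ay": 0,"az": 0,"hand": 15},
    {"x": 0.097,"y": 0.197,"z": 0,"ax": 0,"ay": 0,"az": 0,"hand": 15},
  ],
)

```text
clock: 19.4
eef_pos: [445.6, -58.6, 174.8]
tcp_rot: [-3.139, -0.0, 1.571]
contact_force: [-11.4, 1.1, 14.7]
opening: 0.262
grasp_force: 50.7
```

```bash
python3 -c "
from h import *
cur()"
```

```text
clock 19.4 r 55.8 th 1.946 Frad 5.2 Fdrag 10.3
```

Request:
drive_tool(
  plan=[
    {"x": 0.008,"y": 0.021,"z": 0,"ax": 0,"ay": 0,"az": 0,"hand": 15},
    {"x": 0.014,"y": 0.042,"z": 0,"ax": 0,"ay": 0,"az": 0,"hand": 15},
    {"x": 0.021,"y": 0.063,"z": 0,"ax": 0,"ay": 0,"az": 0,"hand": 15},
    {"x": 0.027,"y": 0.084,"z": 0,"ax": 0,"ay": 0,"az": 0,"hand": 15},
    {"x": 0.033,"y": 0.105,"z": 0,"ax": 0,"ay": 0,"az": 0,"hand": 15},
    {"x": 0.038,"y": 0.126,"z": 0,"ax": 0,"ay": 0,"az": 0,"hand": 15},
  ],
)

```text
clock: 20.0
eef_pos: [451.6, -56.6, 174.8]
tcp_rot: [-3.139, -0.0, 1.571]
contact_force: [-13.4, 1.8, 14.6]
opening: 0.266
grasp_force: 50.8
```

```bash
python3 -c "
from h import *
cur()"
```

```text
clock 20.0 r 55.7 th 1.832 Frad 5.1 Fdrag 12.5
```

Request:
drive_tool(
  plan=[
    {"x": 0,"y": -0.02,"z": 0,"ax": 0,"ay": 0,"az": 0,"hand": 15},
    {"x": 0,"y": -0.04,"z": 0,"ax": 0,"ay": 0,"az": 0,"hand": 15},
    {"x": 0,"y": -0.04,"z": 0,"ax": 0,"ay": 0,"az": 0,"hand": 15},
  ],
)

```text
clock: 20.3
eef_pos: [451.6, -56.6, 175.0]
tcp_rot: [3.14, -0.0, 1.571]
contact_force: [-2.9, 2.7, 7.4]
opening: 0.272
grasp_force: 50.2
```

```bash
python3 -c "
from h import *
cur()"
```

```text
clock 20.3 r 55.8 th 1.833 Frad 3.3 Fdrag 2.1
```

Crank held, load relieved. I release and go up.

Request:
drive_tool(
  plan=[
    {"x": 0,"y": 0,"z": 0,"ax": 0,"ay": 0,"az": 0,"hand": 55},
    {"x": 0,"y": 0,"z": 0,"ax": 0,"ay": 0,"az": 0,"hand": 55},
    {"x": 0,"y": 0,"z": 0,"ax": 0,"ay": 0,"az": 0,"hand": 55},
    {"x": 0,"y": 0,"z": 0,"ax": 0,"ay": 0,"az": 0,"hand": 55},
    {"x": 0,"y": 0,"z": -0.5,"ax": 0,"ay": 0,"az": 0,"hand": 55},
    {"x": 0,"y": 0,"z": -1.2,"ax": 0,"ay": 0,"az": 0,"hand": 55},
    {"x": 0,"y": 0,"z": -2,"ax": 0,"ay": 0,"az": 0,"hand": 55},
    {"x": 0,"y": 0,"z": -2,"ax": 0,"ay": 0,"az": 0,"hand": 55},
  ],
)

```text
clock: 21.1
eef_pos: [454.1, -57.3, 278.6]
tcp_rot: [3.133, 0.001, 1.571]
contact_force: [1.0, -0.0, -0.7]
opening: 0.645
grasp_force: 0.0
```

Request:
drive_tool(
  plan=[
    {"x": 1,"y": -0.5,"z": -0.2,"ax": 0,"ay": 0,"az": 0,"hand": 55},
    {"x": 2,"y": -1,"z": -0.2,"ax": 0,"ay": 0,"az": 0,"hand": 55},
    {"x": 3,"y": -1.5,"z": -0.2,"ax": 0,"ay": 0,"az": 0,"hand": 55},
    {"x": 3,"y": -1.5,"z": -0.2,"ax": 0,"ay": 0,"az": 0,"hand": 55},
    {"x": 3,"y": -1.5,"z": -0.2,"ax": 0,"ay": 0,"az": 0,"hand": 55},
  ],
)

```text
clock: 21.6
eef_pos: [374.9, 94.7, 283.3]
tcp_rot: [-3.141, -0.0, 1.574]
contact_force: [0.4, 0.1, 0.6]
opening: 0.644
grasp_force: 0.0
```

Run:
```python
from h import *
f=imaging.grab_frame("scene")[120:270,230:400,::-1];cv2.imwrite("pics/end.png",cv2.resize(f,None,fx=4,fy=4,interpolation=2))
```

```text
(no output)
```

View pics/end.png

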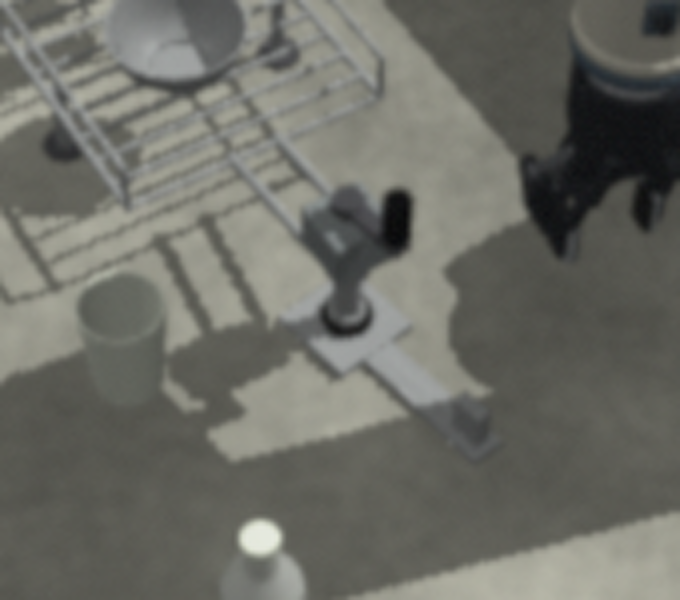

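The foot, at crop pixel (347,318), bears at the middle of the plate's square. The cup, soap bottle and bowl look undisturbed, and the gripper is clear.

```bash
python3 -c "
from h import *
print(r.sign_off())"
```

```text
the job is handed in; nothing more can be done
None
```

The job is handed in, with no verdict returned: the bearing plate lies within about 3 mm of centre under the leg, and I stopped the crank at about 1.6 times its free load (12.5 N against 7.7 N) before letting go and backing clear.

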